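# Reset the grinder's coarse and fine adjuster

### The job

After cleaning, set the coffee grinder's two-part dial back to its mark: first turn the wide outer ring until its pointer line points at the raised index mark on the grinder's top, then turn the small inner knob until its pointer line points at the same mark, leaving the ring set. Leave the single knob of the hot plate alone, and let go when finished.

Things in the scene. Friction and masses are not known exactly. Their poses are not given: they have to be found in the camera images.
- dial (a point): Two-part dial (coaxial round knobs, axis upright) on the white coffee grinder: box 190 x 150 mm, top at 165 mm, fixed, left or right on the worktop, yaw up to 0.4 rad. Point on the axis, half-way up the outer ring, 19 mm above the grinder's flat top. z up; x points from the axis to the index mark, a raised black bar 30 x 7 mm at the top's far edge, 47 to 77 mm from the axis.
- coarse_ring (a joint): Angle (rad) of the outer ring: black, ribbed, 64 mm across, 22 mm tall (11 mm below to 11 mm above the dial point), white pointer line on its upper face and side. 0: pointer at the mark; positive: counter-clockwise from above. Starts 0.6 to 1.2 clockwise of the mark; stops at -1.7 and 0.7. Stays where left; friction 0.08 N m. Independent of the inner knob.
- fine_knob (a joint): Angle (rad) of the inner knob: black, ribbed, 30 mm across, rising from the ring's middle, 13 to 47 mm above the dial point; white pointer line on top from centre to rim and down the side. 0: pointer at the mark; positive: counter-clockwise from above. Starts 0.6 to 1.2 counter-clockwise of the mark; stops at -0.7 and 1.7. Stays where left; friction 0.03 N m. Independent of the ring.
- plate_knob (a joint): Angle (rad, counter-clockwise from above) of the single black knob, 50 mm across, 22 mm tall, on the near end of the low white hot plate (240 x 180 mm, 57 mm tall) on the other side of the worktop. Starts near 0; not part of the job, must stay as it is.
Not all that is in view belongs to the job. What is shaped like the part that bears dial but blue or red is not meant.

How it is judged:
By the outcome, as a careful person would: the job done as asked, in the order asked, and still so for the second after the job is handed in, with the robot touching nothing.
It also fails if it takes over 48 s, if anything falls off the work surface, if the arm or the gripper's body presses on something with over 40 N, if the wrist force passes 120 N, or if a joint passes its speed limit or range.

### The arm

A 7-joint arm with a two-finger parallel gripper is mounted at the origin on the work surface. World frame = base frame: x ahead of the robot, y to its left, z up, the work surface at z = 0. Lengths are in m, angles in rad, forces in N, time in s.
With the tool pointing down it reaches from about 0.4 to 0.875 m from the base axis. Payload 19.3 kg.
Tool frame: the origin (TCP) lies between the finger pads; the fingertips stand 17 mm ahead of it and the grasp point (between the pads) lies 2 mm behind it; x points along the fingers, y is the direction in which the jaws open and shut, and the axes are right-handed (so a half turn about x gives the same grasp; the last joint's range is limited). The gripper opens to 85 mm and grips with 20 to 120 N. Pads are 22 mm wide; open, the fingers measure 114 mm over their backs; the gripper's body (76 mm by 85 mm) begins 54 mm behind the grasp point. The pads swing forward as they close: fully open they stand 13 mm farther back than shut.
Start: joints at [1.19, 0.521, -0.036, 1.599, 0.021, 1.021, -0.113], TCP at [0.191, -0.595, 0.248] pointing down, gripper open.
Joint ranges: [-2.91, 2.91], [-0.3, 2.13], [-1.5, 1.42], [0.17, 2.43], [-1.26, 4.41], [0.16, 1.93], [-2.52, 2.52]. Speed limits (rad/s): [1.89, 1.89, 2.39, 2.39, 3.01, 3.01, 3.01].

### API

Orientations are given as [roll, pitch, yaw] about the fixed x, y, z axes, in that order (R = Rz(yaw) Ry(pitch) Rx(roll)).
In Python, from workcell import bot gives the robot as it stands.
- The arm moves only by the shell command python3 -m creep 'ROWS' [FORCE]. ROWS is JSON, a list of rows, each an object of numbers: "wx", "wy", "wz": the turn, a rotation vector about the tool's x, y, z in degrees; "tx", "ty", "tz": the shift along the tool's x, y, z in m; "claw": the closure, from 0 (fully open) to 1 (shut). A call has 1 to 8 rows; each row is the pose to reach, as a shift and turn from the pose measured when the call began, along the tool's axes at that moment; what a row does not reach only later rows make up. A row lasts 1/10 s, in which the tool goes at most 50 mm and 8.59 degrees, less where a joint would pass 70% of its speed; a pose out of reach is approached as far as the arm can. A call with a gripper value outside its range is refused whole. The fingers move at their own pace and stop on an object; FORCE is the grip in N (left out, the last holds). Time passes only in rows, so rows that repeat a pose let the fingers close. It gives the time, the measured TCP pose, the force and the opening at its end, in the units of the state.
- bot.observe(): the state, without advancing time (a new reading comes with each control period).
- bot.grab_frame(name): name is "scene" or "top"; returns the picture (480x640x3 uint8, blue, green, red); there is no depth.
- bot.get_calibration(name): a dict with "fx", "fy", "cx", "cy" (pixels), "R" (3x3) and "t" (3): a world point X has camera coordinates R X + t. Camera axes: x right, y down, z forward; pixel columns grow to the right and rows downward; lengths in m; the calibration is good to about 2 mm. A picture is of the moment at which its call begins. get_calibration takes no time and is no camera call.
- bot.job_done(): hands the job in, once; it reports no verdict.
The state is a dict: "clock": time; "qpos": joint angles; "qd": joint speeds; "joint_efforts": joint torques, N m; "position": TCP position; "tool_rot": TCP orientation; "force": force on the tool from outside, world axes, zero at the start; "moment": the same for the moment, N m; "grip_width": finger opening in m.
Only numpy, scipy, OpenCV 4.12 (cv2) and the standard library are available. Lean on these libraries where they do the work, as an engineer would, in place of code of your own. Each camera call takes 0.05 s, during which the arm holds its last target.

## Working session

There is one attempt and no reset: what is moved stays moved. The work goes in short steps, Python scripts to look and compute and a shell command to move; the robot and the scene stay as the last step left them, time stands still between calls to the robot, and variables do not carry over. Pictures are saved under pics/ and viewed, and the job is handed in when it is done.

```bash
ls; mkdir -p pics
python3 - <<'E'
from workcell import bot
import cv2
print(bot.observe())
for n in ("scene","top"):
    cv2.imwrite(f"pics/{n}0.png",bot.grab_frame(n)); c=bot.get_calibration(n); print(n,c)
E
```

```text
pics
{'clock': 0.0, 'qpos': array([ 1.18980058,  0.52200161, -0.03636633,  1.60000608,  0.02118606,
        1.02110406, -0.11279275]), 'qd': array([-7.91206175e-05,  9.65640536e-04, -1.23074948e-03, -4.97014388e-04,
       -2.16419399e-03, -5.42933841e-04,  5.24015585e-04]), 'joint_efforts': array([ 4.28450612e-04, -9.27096176e+01,  1.97980665e+00, -3.69933486e+01,
        1.78772846e-02,  8.14705360e-03, -3.11969825e-05]), 'position': array([ 0.19102738, -0.59475306,  0.2477337 ]), 'tool_rot': array([-1.526531  ,  1.56966135,  1.92588111]), 'force': array([ 0.56246235,  1.2183895 , -0.33378741]), 'moment': array([ 0.01939869, -0.0321553 ,  0.03881898]), 'grip_width': 0.08504926345610707}
scene {'fx': 566.902202394069, 'fy': 566.902202394069, 'cx': 318.69240783697586, 'cy': 228.80040373654384, 'R': array([[ 0.88879007,  0.45829435,  0.00430127],
       [ 0.43219432, -0.83497628, -0.34062104],
       [-0.15251324,  0.30459958, -0.94019084]]), 't': array([-0.36752148, -0.11691988,  1.13300473])}
top {'fx': 536.7584697416733, 'fy': 536.7584697416733, 'cx': 308.45747835045523, 'cy': 237.4476190623827, 'R': array([[ 0.01109734, -0.99978613,  0.01745123],
       [-0.98707158, -0.01374359, -0.15968973],
       [ 0.15989542, -0.01545348, -0.98701299]]), 't': array([4.17952458e-04, 4.43444927e-01, 9.90084376e-01])}
```

View pics/scene0.png

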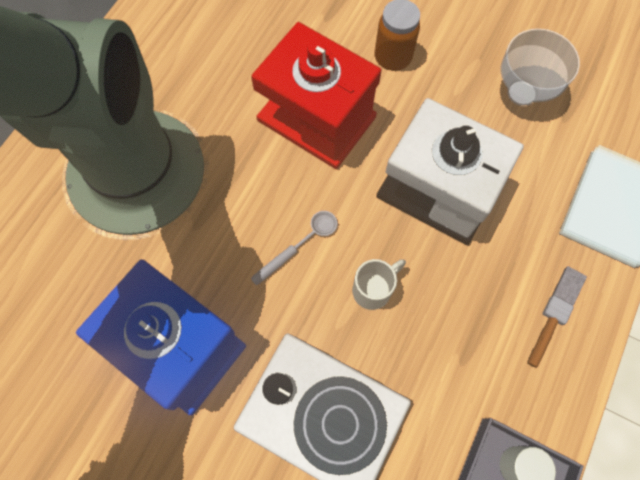

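View pics/top0.png

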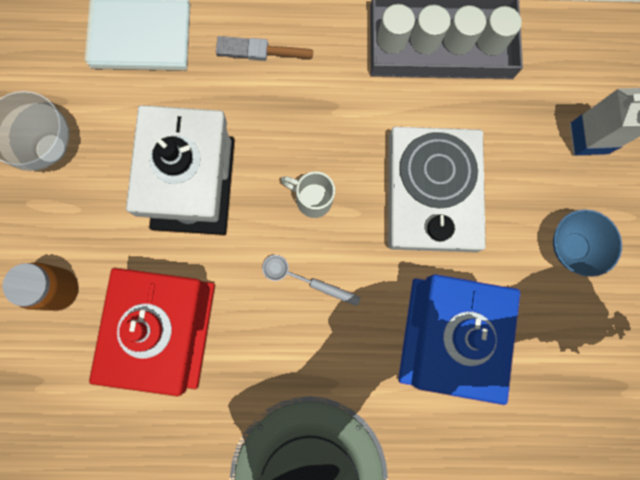

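The candidates in the top view are white (172,155), red (144,331) and blue (470,338). The white box with a black dial and a black bar at (178,124) fits the description, because red and blue are excluded. The hot plate is at (437,190). I'll confirm with an enlarged crop.

Run:
```python
import cv2,numpy as np
a=cv2.imread("pics/top0.png")[95:225,115:245]; b=cv2.imread("pics/scene0.png")[95:225,380:530]
a=cv2.resize(a,(390,390),interpolation=cv2.INTER_CUBIC);b=cv2.resize(b,(400,390),interpolation=cv2.INTER_CUBIC)
cv2.imwrite("pics/crop0.png",np.hstack([a,b]))
```

```text
(no output)
```

View pics/crop0.png

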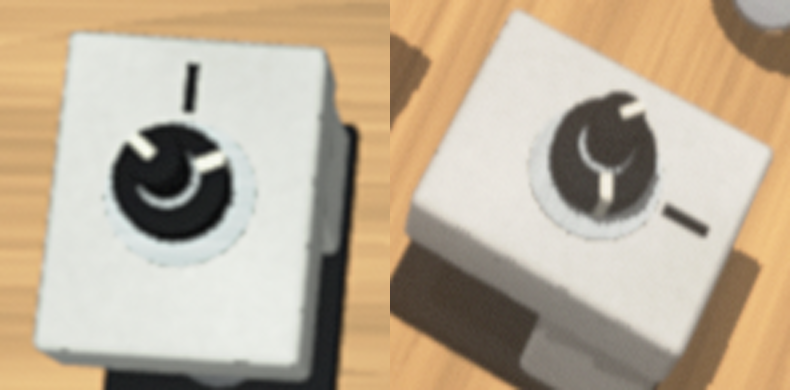

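The white grinder is confirmed: ring pointer at about (184,148) and knob pointer at about (163,143), with the bar at (178,124). Next I'll measure by ray casting.

```bash
cat > h.py <<'E'
import cv2,numpy as np
from workcell import bot
def ray(n,px,z):
    c=bot.get_calibration(n); R,t=c["R"],c["t"]; px=np.atleast_2d(px).astype(float)
    d=np.c_[(px[:,0]-c["cx"])/c["fx"],(px[:,1]-c["cy"])/c["fy"],np.ones(len(px))]@R
    C=-R.T@t
    return C+d*((z-C[2])/d[:,2])[:,None]
def proj(n,X):
    c=bot.get_calibration(n); p=np.atleast_2d(X)@c["R"].T+c["t"]
    return np.c_[c["fx"]*p[:,0]/p[:,2]+c["cx"],c["fy"]*p[:,1]/p[:,2]+c["cy"]]
E
python3 - <<'E'
from h import *
from scipy.optimize import least_squares
roi={"top":(115,95,130,130),"scene":(380,95,150,150)}
for n in roi:
    im=cv2.imread(f"pics/{n}0.png"); x0,y0,w,h=roi[n]
    print(n,"cam",-bot.get_calibration(n)["R"].T@bot.get_calibration(n)["t"])
    g=cv2.cvtColor(im,cv2.COLOR_BGR2GRAY)[y0:y0+h,x0:x0+w]
    m=(g<90).astype(np.uint8)
    k,l,s,c=cv2.connectedComponentsWithStats(m)
    for i in range(1,k):
        if s[i,4]>25:
            p=np.argwhere(l==i)[:,::-1]+[x0,y0]
            vx=cv2.fitLine(p.astype(np.float32),cv2.DIST_L2,0,.01,.01).ravel()
            print(i,s[i]+[x0,y0,0,0,0],"c@.167",ray(n,p.mean(0),.167)[0],vx)
            q=p-p.mean(0); e=q@vx[:2]; ends=p.mean(0)+np.outer([e.min(),e.max()],vx[:2]); print("  ends",ray(n,ends,.167)[:,:2].round(4).tolist())
    w_=((g>215)).astype(np.uint8)
    k,l,s,c=cv2.connectedComponentsWithStats(w_)
    for i in range(1,k):
        if 4<s[i,4]<200: print(" white",s[i],c[i]+[x0,y0])
E
```

```text
top cam [0.27939729 0.02181264 1.04803245]
1 [177 117   4  15  38] c@.167 [0.61619845 0.23354942 0.167     ] [ 1.06595576e-01 -9.94302452e-01  1.78184204e+02  1.23894737e+02]
  ends [[0.6034, 0.2342], [0.6288, 0.2329]]
2 [153 137  39  38 968] c@.167 [0.55857776 0.24167738 0.167     ] [  0.7159884   0.6981122 171.68285   156.18182  ]
  ends [[0.5825, 0.2669], [0.5354, 0.2173]]
3 [150 137  85  88 898] c@.167 [0.48159718 0.17520789 0.167     ] [  0.74111336  -0.6713799  209.11136    201.04788   ]
  ends [[0.4132, 0.2448], [0.5529, 0.1027]]
scene cam [ 0.54997977 -0.27430507  1.0269961 ]
1 [441 127  38  40 965] c@.167 [0.55517292 0.24791471 0.167     ] [ 9.7339064e-01 -2.2915202e-01  4.5956061e+02  1.4620518e+02]
  ends [[0.5296, 0.225], [0.58, 0.2702]]
2 [483 164  15   9  36] c@.167 [0.61678361 0.23328537 0.167     ] [8.9236587e-01 4.5131266e-01 4.9019446e+02 1.6811111e+02]
  ends [[0.6039, 0.234], [0.6296, 0.2325]]
3 [ 380  176  101   69 1713] c@.167 [0.53287427 0.11396344 0.167     ] [  0.8353193   0.5497651 415.69702   205.223    ]
  ends [[0.4683, 0.1244], [0.6358, 0.0973]]
 white [54 52  4 11 34] [435.64705882 152.05882353]
 white [79 58  4  8 27] [460.66666667 156.37037037]
 white [59 65  6  8 14] [441.21428571 163.85714286]
 white [69 74 11  4 22] [453.95454545 170.72727273]
 white [81 75  5  4 12] [463.41666667 171.41666667]
```

Run:
```python
from h import *
e=ray("top",[[139,106],[127,211],[222.3,111],[215,215.7]],.165)[:,:2]; print(e.round(4))
for a,b in((1,0),(3,2)): d=e[b]-e[a];print(np.arctan2(d[1],d[0]),np.hypot(*d))
for a,b in((0,2),(1,3)): d=e[b]-e[a];print(np.arctan2(d[0],-d[1]),np.hypot(*d))
# pale collar + ring fits, both views
yaw=-.055
C=np.array([.6165,.2334])-.062*np.array([np.cos(yaw),np.sin(yaw)]);print("axis",C)
out=[]
for n,(x0,y0,w,h) in {"top":(115,95,130,130),"scene":(380,95,150,150)}.items():
    im=cv2.imread(f"pics/{n}0.png")[y0:y0+h,x0:x0+w]; S=3 if n=="top" else 2.6
    v=cv2.resize(im,None,fx=S,fy=S,interpolation=cv2.INTER_CUBIC)
    th=np.linspace(0,2*np.pi,73)
    for r,z,col in((.032,.173,(0,0,255)),(.032,.195,(0,255,0)),(.015,.231,(255,128,0))):
        p=proj(n,np.c_[C[0]+r*np.cos(th),C[1]+r*np.sin(th),0*th+z])
        cv2.polylines(v,[((p-[x0,y0]+.5)*S).astype(int)],True,col,1)
    out.append(v[:390,:390])
cv2.imwrite("pics/ov0.png",np.hstack(out))
```

```text
[[0.6481 0.303 ]
 [0.463  0.3116]
 [0.6417 0.1593]
 [0.4571 0.1647]]
-0.0464128652191989 0.18535454181040714
-0.029322015935146183 0.18463035022937815
-0.04492091711063178 0.1437911421237635
-0.039841275829994034 0.14694949101711952
axis [0.55459375 0.23680828]
```

View pics/ov0.png

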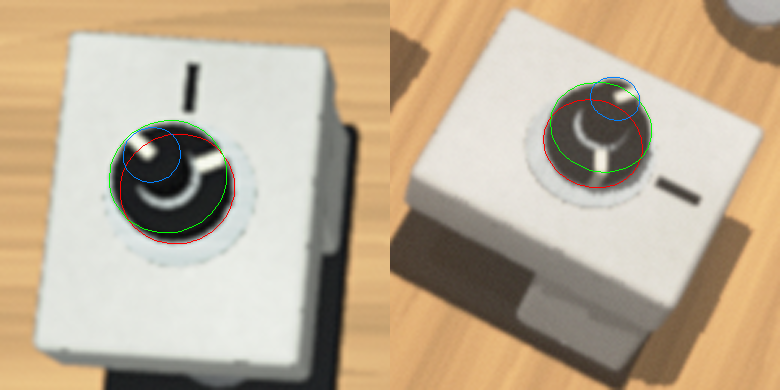

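```bash
cat >> h.py <<'E'
from scipy.spatial.transform import Rotation as Ro
C=np.array([.555,.236]); YAW=-.043
MARK=np.array([.6165,.2334])
def st():
    o=bot.observe(); R=Ro.from_euler("xyz",o["tool_rot"]).as_matrix(); return o,R
def goal(p,jaw):
    """shift/turn in tool axes to bring TCP to p, pointing down, jaw axis (tool y) at world angle jaw"""
    o,R=st(); y=np.array([np.cos(jaw),np.sin(jaw),0]); x=np.array([0,0,-1.]); z=np.cross(x,y)
    G=np.c_[x,y,z]
    print("t",o["clock"],"pos",o["position"].round(4),"jaw ang",np.degrees(np.arctan2(R[1,1],R[0,1])).round(1),"q",o["qpos"].round(2))
    print("shift",(R.T@(np.array(p)-o["position"])).round(4),"turn deg",np.degrees(Ro.from_matrix(R.T@G).as_rotvec()).round(2))
def ang(n,px,z):
    p=ray(n,px,z)[0,:2]-C; m=MARK-C
    a=np.arctan2(p[1],p[0])-YAW
    return np.degrees((a+np.pi)%(2*np.pi)-np.pi).round(1),np.hypot(*p).round(4)
E
python3 - <<'E'
from h import *
for n,(x0,y0,w,h),thr in (("top",(150,132,45,45),170),("scene",(436,120,50,52),170)):
    im=cv2.imread(f"pics/{n}0.png"); g=im.min(2)[y0:y0+h,x0:x0+w]
    k,l,s,c=cv2.connectedComponentsWithStats((g>thr).astype(np.uint8))
    for i in range(1,k):
        if s[i,4]<120: print(n,s[i],c[i]+[x0,y0],"ring",ang(n,c[i]+[x0,y0],.195),"knob",ang(n,c[i]+[x0,y0],.231))
print(ang("top",[183.8,147.8],.195),ang("top",[162.2,142.8],.231))
print(ang("scene",[380+215/2.6,95+155/2.6],.195),ang("scene",[380+235/2.6,95+97/2.6],.231))
goal([.5,-.2,.3],0.)
goal([.555,.236,.3],np.pi/2)
E
```

```text
top [30 22  1  2  2] [180.  154.5] ring (np.float64(-96.0), np.float64(0.0149)) knob (np.float64(-118.2), np.float64(0.027))
top [20 26  9  6 15] [174.13333333 161.        ] ring (np.float64(-154.4), np.float64(0.0146)) knob (np.float64(-146.9), np.float64(0.0285))
scene [16 23  2  5  6] [452.33333333 145.16666667] ring (np.float64(-139.7), np.float64(0.0144)) knob (np.float64(-107.5), np.float64(0.0324))
scene [20 30  7 12 41] [460.2195122  155.58536585] ring (np.float64(-67.3), np.float64(0.022)) knob (np.float64(-78.0), np.float64(0.0424))
(np.float64(-62.9), np.float64(0.0225)) (np.float64(51.5), np.float64(0.0076))
(np.float64(-56.0), np.float64(0.0201)) (np.float64(38.6), np.float64(0.0069))
t 0.1 pos [ 0.191  -0.5948  0.2478] jaw ang -72.2 q [ 1.19  0.52 -0.04  1.6   0.02  1.02 -0.11]
shift [-0.052  -0.2815 -0.4149] turn deg [-7.22e+01 -3.00e-02  5.00e-02]
t 0.1 pos [ 0.191  -0.5948  0.2478] jaw ang -72.2 q [ 1.19  0.52 -0.04  1.6   0.02  1.02 -0.11]
shift [-0.0516 -0.6798 -0.6006] turn deg [-1.622e+02 -8.000e-02  2.000e-02]
```

```bash
python3 -m creep '[{"tx":-0.03,"ty":-0.014,"tz":-0.02,"wx":-8},{"tx":-0.052,"ty":-0.04,"tz":-0.058,"wx":-16},{"tx":-0.052,"ty":-0.066,"tz":-0.098,"wx":-24},{"tx":-0.052,"ty":-0.092,"tz":-0.138,"wx":-32},{"tx":-0.052,"ty":-0.118,"tz":-0.178,"wx":-40},{"tx":-0.052,"ty":-0.146,"tz":-0.218,"wx":-48},{"tx":-0.052,"ty":-0.173,"tz":-0.258,"wx":-56},{"tx":-0.052,"ty":-0.2,"tz":-0.298,"wx":-64}]' 30
python3 - <<'E'
from h import *
goal([.5,-.1,.3],np.radians(40))
goal([.555,.236,.3],np.radians(59))
E
```

```text
t 0.1 pos [ 0.191  -0.5948  0.2478] jaw ang -72.2 q [ 1.19  0.52 -0.04  1.6   0.02  1.02 -0.11]
shift [-0.0519 -0.3767 -0.4455] turn deg [-1.122e+02 -5.000e-02  4.000e-02]
t 0.1 pos [ 0.191  -0.5948  0.2478] jaw ang -72.2 q [ 1.19  0.52 -0.04  1.6   0.02  1.02 -0.11]
shift [-0.0516 -0.6798 -0.6006] turn deg [-1.312e+02 -6.000e-02  3.000e-02]$[0]: bad value
```

```bash
python3 -m creep '[{"wx":-8,"wy":0,"wz":0,"tx":-0.03,"ty":-0.014,"tz":-0.02,"claw":0},{"wx":-16,"wy":0,"wz":0,"tx":-0.052,"ty":-0.04,"tz":-0.058,"claw":0},{"wx":-24,"wy":0,"wz":0,"tx":-0.052,"ty":-0.066,"tz":-0.098,"claw":0},{"wx":-32,"wy":0,"wz":0,"tx":-0.052,"ty":-0.092,"tz":-0.138,"claw":0},{"wx":-40,"wy":0,"wz":0,"tx":-0.052,"ty":-0.118,"tz":-0.178,"claw":0},{"wx":-48,"wy":0,"wz":0,"tx":-0.052,"ty":-0.146,"tz":-0.218,"claw":0},{"wx":-56,"wy":0,"wz":0,"tx":-0.052,"ty":-0.173,"tz":-0.258,"claw":0},{"wx":-64,"wy":0,"wz":0,"tx":-0.052,"ty":-0.2,"tz":-0.298,"claw":0}]' 30
python3 - <<'E'
from h import *
goal([.5,-.1,.3],np.radians(40))
goal([.555,.236,.3],np.radians(59))
E
```

```text
clock: 0.9
position: [0.4144, -0.3116, 0.3]
tool_rot: [-2.481, 1.57, 2.094]
force: [1.2, -1.1, 0.3]
grip_width: 0.0852
t 0.9 pos [ 0.4144 -0.3116  0.3   ] jaw ang -7.9 q [ 0.85  0.32 -0.4   1.8   0.14  1.05  0.26]
shift [ 1.000e-04  5.580e-02 -2.214e-01] turn deg [-4.788e+01 -5.000e-02  1.000e-02]
t 0.9 pos [ 0.4144 -0.3116  0.3   ] jaw ang -7.9 q [ 0.85  0.32 -0.4   1.8   0.14  1.05  0.26]
shift [ 3.000e-04  6.430e-02 -5.617e-01] turn deg [-6.688e+01 -5.000e-02  0.000e+00]
```

```bash
python3 -m creep '[{"wx":-7,"wy":0,"wz":0,"tx":0,"ty":0.011,"tz":-0.044,"claw":0},{"wx":-14,"wy":0,"wz":0,"tx":0,"ty":0.022,"tz":-0.088,"claw":0},{"wx":-21,"wy":0,"wz":0,"tx":0,"ty":0.033,"tz":-0.132,"claw":0},{"wx":-28,"wy":0,"wz":0,"tx":0,"ty":0.044,"tz":-0.176,"claw":0},{"wx":-35,"wy":0,"wz":0,"tx":0,"ty":0.055,"tz":-0.22,"claw":0},{"wx":-42,"wy":0,"wz":0,"tx":0,"ty":0.056,"tz":-0.265,"claw":0},{"wx":-49,"wy":0,"wz":0,"tx":0,"ty":0.057,"tz":-0.31,"claw":0},{"wx":-56,"wy":0,"wz":0,"tx":0,"ty":0.058,"tz":-0.355,"claw":0}]'
python3 - <<'E'
from h import *
goal([.555,.236,.3],np.radians(59))
E
```

```text
clock: 1.7
position: [0.5203, 0.0338, 0.3001]
tool_rot: [3.054, 1.57, 2.328]
force: [1.4, -0.2, -0.3]
grip_width: 0.0855
t 1.7 pos [0.5203 0.0338 0.3001] jaw ang 48.4 q [ 0.39  0.38 -0.74  1.78  0.28  1.09  0.4 ]
shift [ 0.0002  0.1742 -0.1083] turn deg [-1.06e+01 -5.00e-02 -1.00e-02]
```

```bash
python3 -m creep '[{"wx":-2,"wy":0,"wz":0,"tx":0,"ty":0.035,"tz":-0.022,"claw":0},{"wx":-4,"wy":0,"wz":0,"tx":0,"ty":0.07,"tz":-0.043,"claw":0},{"wx":-6,"wy":0,"wz":0,"tx":0,"ty":0.105,"tz":-0.065,"claw":0},{"wx":-8,"wy":0,"wz":0,"tx":0,"ty":0.14,"tz":-0.087,"claw":0},{"wx":-10.6,"wy":0,"wz":0,"tx":0,"ty":0.165,"tz":-0.103,"claw":0},{"wx":-10.6,"wy":0,"wz":0,"tx":0,"ty":0.174,"tz":-0.108,"claw":0},{"wx":-10.6,"wy":0,"wz":0,"tx":0,"ty":0.174,"tz":-0.108,"claw":0}]'
python3 - <<'E'
from h import *
goal([.555,.236,.187],np.radians(59))
for n in("top","scene"): cv2.imwrite(f"pics/{n}1.png",bot.grab_frame(n))
cv2.imwrite("pics/c1.png",np.hstack([cv2.resize(cv2.imread(f"pics/{n}1.png")[y:y+200,x:x+200],(400,400)) for n,x,y in(("top",70,50),("scene",360,40))]))
E
```

```text
clock: 2.4
position: [0.5548, 0.2368, 0.2997]
tool_rot: [-3.133, 1.569, 2.611]
force: [0.0, -0.8, -0.9]
grip_width: 0.0852
t 2.4 pos [0.5548 0.2368 0.2997] jaw ang 59.1 q [ 0.02  0.53 -0.77  1.57  0.39  1.2   0.2 ]
shift [ 0.1127 -0.0005  0.0008] turn deg [ 0.07 -0.1   0.  ]
```

View pics/c1.png

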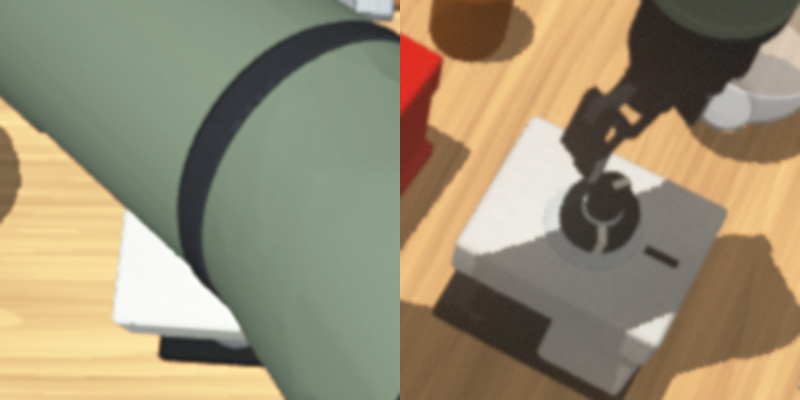

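The top view is blocked by the arm. The scene view shows the gripper above the dial at about (460,145), so I'll descend around the ring.

```bash
python3 -m creep '[{"wx":0,"wy":0,"wz":0,"tx":0.03,"ty":0,"tz":0.001,"claw":0},{"wx":0,"wy":0,"wz":0,"tx":0.055,"ty":0,"tz":0.001,"claw":0},{"wx":0,"wy":0,"wz":0,"tx":0.075,"ty":0,"tz":0.001,"claw":0},{"wx":0,"wy":0,"wz":0,"tx":0.09,"ty":0,"tz":0.001,"claw":0},{"wx":0,"wy":0,"wz":0,"tx":0.1,"ty":0,"tz":0.001,"claw":0},{"wx":0,"wy":0,"wz":0,"tx":0.107,"ty":0,"tz":0.001,"claw":0},{"wx":0,"wy":0,"wz":0,"tx":0.112,"ty":0,"tz":0.001,"claw":0},{"wx":0,"wy":0,"wz":0,"tx":0.112,"ty":0,"tz":0.001,"claw":0}]' 30
python3 - <<'E'
from h import *
goal([.555,.236,.187],np.radians(59)); print(bot.observe()["moment"])
for n in("scene",): cv2.imwrite(f"pics/{n}2.png",bot.grab_frame(n))
cv2.imwrite("pics/c2.png",cv2.resize(cv2.imread("pics/scene2.png")[60:240,360:560],None,fx=3,fy=3))
E
```

```text
clock: 3.3
position: [0.5559, 0.2337, 0.1878]
tool_rot: [-2.301, 1.57, -2.843]
force: [-0.2, 0.3, 0.3]
grip_width: 0.0855
t 3.3 pos [0.5559 0.2337 0.1878] jaw ang 58.9 q [-0.02  0.65 -0.72  1.69  0.49  0.99  0.12]
shift [ 0.0008  0.0015 -0.002 ] turn deg [-0.09 -0.04  0.05]
[ 0.05334925 -0.01870027  0.00979899]
```

View pics/c2.png

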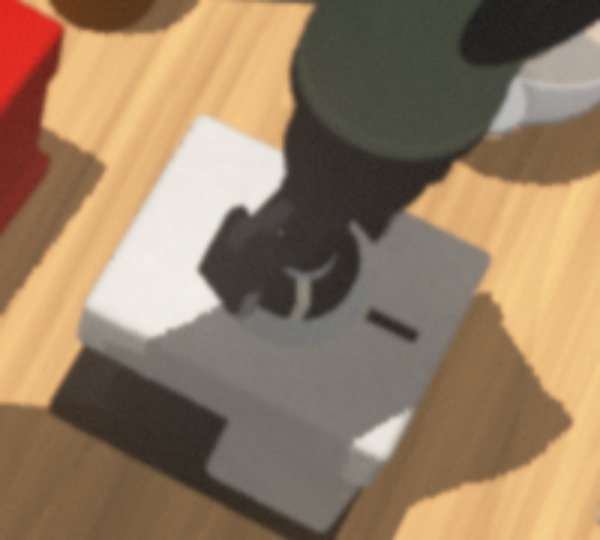

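```bash
python3 -m creep '[{"wx":0,"wy":0,"wz":0,"tx":0,"ty":0.0015,"tz":-0.002,"claw":0},{"wx":0,"wy":0,"wz":0,"tx":0,"ty":0.0015,"tz":-0.002,"claw":0.15},{"wx":0,"wy":0,"wz":0,"tx":0,"ty":0.0015,"tz":-0.002,"claw":0.4},{"wx":0,"wy":0,"wz":0,"tx":0,"ty":0.0015,"tz":-0.002,"claw":0.5},{"wx":0,"wy":0,"wz":0,"tx":0,"ty":0.0015,"tz":-0.002,"claw":0.5},{"wx":0,"wy":0,"wz":0,"tx":0,"ty":0.0015,"tz":-0.002,"claw":0.5}]' 25
python3 - <<'E'
from h import *
goal([.555,.236,.187],np.radians(121)); print(bot.observe()["moment"])
E
```

```text
clock: 3.95
position: [0.5547, 0.2357, 0.1887]
tool_rot: [-1.7, 1.569, -2.243]
force: [-6.9, -4.9, 10.8]
grip_width: 0.0631
t 3.95 pos [0.5547 0.2357 0.1887] jaw ang 58.9 q [-0.02  0.64 -0.72  1.69  0.49  1.    0.12]
shift [0.0017 0.0005 0.0001] turn deg [-62.09  -0.07   0.09]
[-1.3921193   1.47741436  0.11331392]
```

```bash
python3 -m creep '[{"wx":-4,"wy":0,"wz":0,"tx":0,"ty":0,"tz":0,"claw":0.5},{"wx":-12,"wy":0,"wz":0,"tx":0,"ty":0,"tz":0,"claw":0.5},{"wx":-20,"wy":0,"wz":0,"tx":0,"ty":0,"tz":0,"claw":0.5},{"wx":-28,"wy":0,"wz":0,"tx":0,"ty":0,"tz":0,"claw":0.5},{"wx":-36,"wy":0,"wz":0,"tx":0,"ty":0,"tz":0,"claw":0.5},{"wx":-44,"wy":0,"wz":0,"tx":0,"ty":0,"tz":0,"claw":0.5},{"wx":-50,"wy":0,"wz":0,"tx":0,"ty":0,"tz":0,"claw":0.5},{"wx":-50,"wy":0,"wz":0,"tx":0,"ty":0,"tz":0,"claw":0.5}]' 25
python3 - <<'E'
from h import *
goal([.555,.236,.187],np.radians(121)); print(bot.observe()["moment"])
for n in("scene",): cv2.imwrite(f"pics/{n}3.png",bot.grab_frame(n))
cv2.imwrite("pics/c3.png",cv2.resize(cv2.imread("pics/scene3.png")[60:240,360:560],None,fx=3,fy=3))
E
```

```text
clock: 4.75
position: [0.5547, 0.2363, 0.1889]
tool_rot: [2.97, 1.57, -2.98]
force: [-0.2, 4.3, -0.0]
grip_width: 0.0628
t 4.75 pos [0.5547 0.2363 0.1889] jaw ang 109.1 q [ 0.1   0.71 -0.92  1.68  0.63  1.07  0.88]
shift [ 0.0019 -0.0004  0.0002] turn deg [-11.9   -0.06  -0.02]
[ 0.82940629 -0.09957633  0.1141803 ]
```

View pics/c3.png

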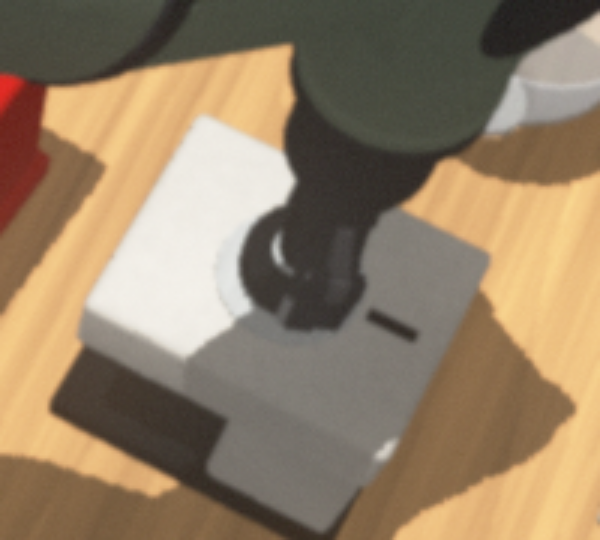

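```bash
python3 -m creep '[{"wx":-6,"wy":0,"wz":0,"tx":0,"ty":0,"tz":0,"claw":0.5},{"wx":-11,"wy":0,"wz":0,"tx":0,"ty":0,"tz":0,"claw":0.5},{"wx":-11,"wy":0,"wz":0,"tx":0,"ty":0,"tz":0,"claw":0.5},{"wx":-11,"wy":0,"wz":0,"tx":0,"ty":0,"tz":0,"claw":0.2},{"wx":-11,"wy":0,"wz":0,"tx":0,"ty":0,"tz":0,"claw":0},{"wx":-11,"wy":0,"wz":0,"tx":0,"ty":0,"tz":0,"claw":0},{"wx":-11,"wy":0,"wz":0,"tx":-0.03,"ty":0,"tz":0,"claw":0},{"wx":-11,"wy":0,"wz":0,"tx":-0.06,"ty":0,"tz":0,"claw":0}]' 25
python3 -m creep '[{"wx":0,"wy":0,"wz":0,"tx":-0.04,"ty":0,"tz":0,"claw":0},{"wx":0,"wy":0,"wz":0,"tx":-0.07,"ty":0,"tz":0,"claw":0},{"wx":0,"wy":0,"wz":0,"tx":-0.07,"ty":0,"tz":0,"claw":0}]'
python3 - <<'E'
from h import *
goal([.555,.236,.3],np.radians(121))
for n in("scene","top"): cv2.imwrite(f"pics/{n}4.png",bot.grab_frame(n))
cv2.imwrite("pics/c4.png",np.hstack([cv2.resize(cv2.imread("pics/scene4.png")[90:220,380:510],None,fx=3,fy=3),cv2.resize(cv2.imread("pics/top4.png")[90:220,115:245],None,fx=3,fy=3)]))
E
```

```text
clock: 5.6
position: [0.5544, 0.236, 0.2493]
tool_rot: [2.937, 1.568, -2.826]
force: [1.3, 0.6, 1.1]
grip_width: 0.0852
clock: 5.9
position: [0.5554, 0.2371, 0.3233]
tool_rot: [-0.046, 1.568, 0.473]
force: [-0.8, -0.1, -0.8]
grip_width: 0.0852
t 5.9 pos [0.5554 0.2371 0.3233] jaw ang 119.7 q [ 0.16  0.6  -1.05  1.53  0.53  1.32  1.15]
shift [ 0.0233 -0.0007 -0.0009] turn deg [-1.28  0.15  0.01]
```

View pics/c4.png

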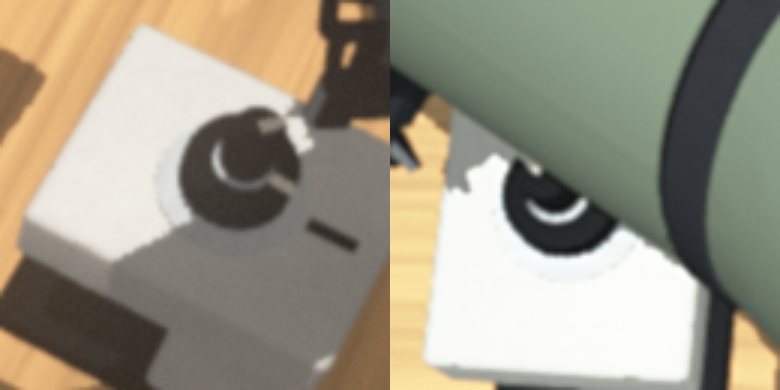

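Run:
```python
from h import *
goal([.45,-.12,.32],np.radians(60))
```

```text
t 6.0 pos [0.5547 0.2359 0.3195] jaw ang 119.7 q [ 0.16  0.6  -1.04  1.54  0.53  1.31  1.15]
shift [ 0.     -0.2571 -0.2675] turn deg [59.74 -0.1   0.06]
```

```bash
python3 -m creep '[{"wx":7,"wy":0,"wz":0,"tx":0,"ty":-0.026,"tz":-0.027,"claw":0},{"wx":14,"wy":0,"wz":0,"tx":0,"ty":-0.058,"tz":-0.06,"claw":0},{"wx":22,"wy":0,"wz":0,"tx":0,"ty":-0.09,"tz":-0.094,"claw":0},{"wx":30,"wy":0,"wz":0,"tx":0,"ty":-0.122,"tz":-0.127,"claw":0},{"wx":38,"wy":0,"wz":0,"tx":0,"ty":-0.155,"tz":-0.162,"claw":0},{"wx":45,"wy":0,"wz":0,"tx":0,"ty":-0.19,"tz":-0.197,"claw":0},{"wx":52,"wy":0,"wz":0,"tx":0,"ty":-0.224,"tz":-0.233,"claw":0},{"wx":60,"wy":0,"wz":0,"tx":0,"ty":-0.257,"tz":-0.267,"claw":0}]'
python3 - <<'E'
from h import *
goal([.555,.236,.3],np.radians(70))
for n in("scene","top"): cv2.imwrite(f"pics/{n}5.png",bot.grab_frame(n))
cv2.imwrite("pics/c5.png",np.hstack([cv2.resize(cv2.imread("pics/scene5.png")[100:200,410:510],None,fx=4,fy=4,interpolation=cv2.INTER_CUBIC),cv2.resize(cv2.imread("pics/top5.png")[105:205,125:225],None,fx=4,fy=4,interpolation=cv2.INTER_CUBIC)]))
E
```

```text
clock: 6.8
position: [0.4487, -0.1219, 0.3191]
tool_rot: [-2.282, 1.568, -2.816]
force: [1.2, -0.6, -0.3]
grip_width: 0.0853
t 6.8 pos [ 0.4487 -0.1219  0.3191] jaw ang 59.4 q [ 0.85  0.27 -0.86  1.88  0.23  1.1   0.94]
shift [ 0.0185  0.3621 -0.0909] turn deg [-10.63  -0.12   0.12]
```

View pics/c5.png

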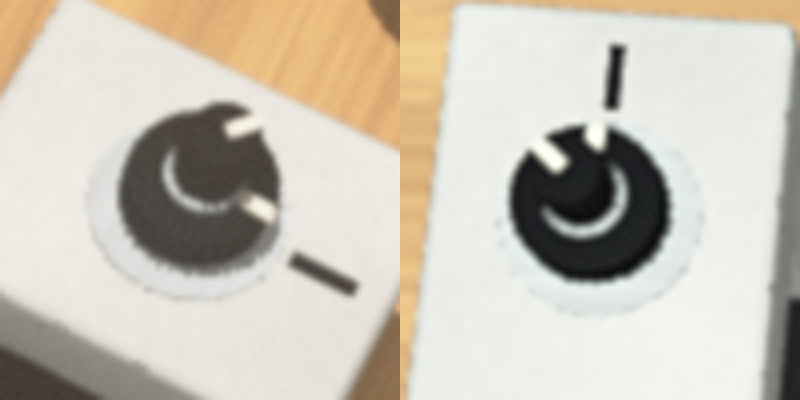

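The ring pointer is at about (434,151) in scene and (174,139) in top, close to the mark line. The knob pointer is at (471,131) in scene and (162,143) in top. Now I'll put numbers on these.

```bash
cat > meas.py <<'E'
from h import *
def comp(n,im,box,thr):
    x0,y0,x1,y1=box; g=im[y0:y1,x0:x1].min(2).astype(float)
    w=np.clip(g-thr,0,None); k,l,s,c=cv2.connectedComponentsWithStats((w>0).astype(np.uint8))
    i=1+np.argmax(s[1:,4]); m=(l==i)*w; ys,xs=np.mgrid[y0:y1,x0:x1]
    cen=np.array([(m*xs).sum(),(m*ys).sum()])/m.sum()
    P=np.argwhere(l==i)[:,::-1]+[x0,y0]
    return cen,s[i,4],P
def disc(n,im):
    "bright-on-black fit: cast black blob's contour at z, fit circle"
E
python3 - <<'E'
from meas import *
from scipy.optimize import least_squares
im={n:cv2.imread(f"pics/{n}5.png") for n in("top","scene")}
for n,box in(("top",(168,134,180,144)),("scene",(469,145,480,158))):
    c,a,P=comp(n,im[n],box,130); r=ray(n,P,.195)[:,:2]; print(n,"ring",c,a,ang(n,c,.195))
for n,box in(("top",(154,137,168,149)),("scene",(464,126,478,136))):
    c,a,P=comp(n,im[n],box,130); print(n,"knob",c,a,ang(n,c,.231))
# axis from black silhouette: points on camera-side lower arc = bottom rim (z .173)
for n,(x0,y0,w,h) in {"top":(145,130,55,55),"scene":(435,120,55,55)}.items():
    g=cv2.GaussianBlur(im[n],(3,3),0).max(2)[y0:y0+h,x0:x0+w]
    m=(g<120).astype(np.uint8); k,l,s,c=cv2.connectedComponentsWithStats(m); i=1+np.argmax(s[1:,4])
    cn=max(cv2.findContours((l==i).astype(np.uint8),cv2.RETR_EXTERNAL,cv2.CHAIN_APPROX_NONE)[0],key=len)[:,0]+[x0,y0]
    cam=(-bot.get_calibration(n)["R"].T@bot.get_calibration(n)["t"])[:2]-C; cam/=np.hypot(*cam)
    q=ray(n,cn,.173)[:,:2]
    sel=(q-C)@cam>.008
    f=least_squares(lambda v:np.hypot(*(q[sel]-v).T)-.0318,C,loss="soft_l1",f_scale=.001); f2=least_squares(lambda v:np.hypot(*(q[sel]-v[:2]).T)-v[2],[*C,.032],loss="soft_l1",f_scale=.001)
    print(n,"axis",f.x,f2.x,sel.sum())
    # mark
for n,(x0,y0,w,h) in {"top":(172,112,14,24),"scene":(480,160,22,18)}.items():
    g=255.-im[n].max(2)[y0:y0+h,x0:x0+w]; g=np.clip(g-80,0,None); ys,xs=np.mgrid[y0:y0+h,x0:x0+w]
    c=np.array([(g*xs).sum(),(g*ys).sum()])/g.sum(); print(n,"mark",c,ray(n,c,.167)[0])
E
```

```text
top ring [173.64875438 136.28886144] 61 (np.float64(-3.0), np.float64(0.029))
scene ring [475.41585761 151.947411  ] 48 (np.float64(-3.6), np.float64(0.0274))
top knob [158.99695727 141.03889403] 91 (np.float64(57.0), np.float64(0.0134))
scene knob [473.21114684 129.85476956] 77 (np.float64(54.8), np.float64(0.013))
top axis [0.55653587 0.2383835 ] [0.55455675 0.2368185  0.02976541] 42
scene axis [0.55630954 0.23783648] [0.55629887 0.23754373 0.03156327] 43
top mark [178.1453841  123.84467655] [0.61628722 0.23362016 0.167     ]
scene mark [490.38199127 168.16461722] [0.61710041 0.23333747 0.167     ]
```

Run:
```python
from meas import *
t=cv2.imread("pics/top5.png");s=cv2.imread("pics/scene5.png")
print("top min ch rows132-146 cols164-182");print(t[132:146,164:183].min(2))
print("scene rows 144-160 cols 466-486");print(s[144:160,466:487].min(2))
for d in(-6,-3,0,3,6):
  for n in("top","scene"):
    a=np.radians(d)-.05
    A=np.array([.5552,.2366])
    print(d,n,[proj(n,[*(A+r*np.array([np.cos(a),np.sin(a)])),.195]).round(1)[0].tolist() for r in(.018,.025,.031)])
```

```text
top min ch rows132-146 cols164-182
[[233 233 234 233 232 232 232 232 231 232 231 216 169 140 141 170 217 232
  232]
 [233 233 233 233 234 234 234 232 233 233 234 231 224 217 216 222 231 233
  233]
 [234 234 235 235 235 236 233 230 232 233 232 231 228 230 230 229 233 234
  233]
 [236 233 229 225 220 218 209 209 226 232 232 226 210 211 213 222 231 235
  234]
 [224 208 178 157 144 133 130 160 222 237 240 230 186 165 174 198 224 231
  231]
 [157 133 100  77  59  47  67 149 229 244 245 232 162 104 108 144 181 207
  224]
 [ 74  57  39  30  25  25  68 159 237 247 245 231 144  57  42  73 108 147
  184]
 [ 26  26  26  28  27  29  67 150 228 246 245 219 132  46  21  29  47  78
  128]
 [ 35  23  28  31  30  29  50 110 181 234 240 202 117  43  25  29  28  37
   66]
 [ 79  37  27  28  31  29  31  60 111 172 203 171  97  39  27  31  30  26
   30]
 [141  80  41  29  30  29  30  29  53  97 129 112  65  34  28  30  30  32
   28]
 [206 145  84  45  29  29  31  28  29  42  54  51  36  28  29  32  31  33
   31]
 [239 204 137  70  34  30  30  31  27  27  27  21  25  33  33  32  30  32
   31]
 [246 224 15
[... 1390 characters left out ...]
113 123 128 159 207 219 222 224
  224 225 225]
 [ 66  66  62  60  61  61  62  68  85 109 121 125 140 185 214 220 223 223
  223 223 223]]
-6 top [[172.9, 142.6], [173.8, 138.6], [174.6, 135.2]]
-6 scene [[470.4, 149.3], [474.0, 151.5], [477.2, 153.5]]
-3 top [[172.4, 142.5], [173.0, 138.5], [173.6, 135.0]]
-3 scene [[470.6, 148.9], [474.4, 150.9], [477.7, 152.7]]
0 top [[171.8, 142.5], [172.2, 138.4], [172.6, 135.0]]
0 scene [[470.9, 148.4], [474.8, 150.3], [478.1, 152.0]]
3 top [[171.2, 142.5], [171.4, 138.4], [171.6, 134.9]]
3 scene [[471.1, 148.0], [475.1, 149.7], [478.5, 151.2]]
6 top [[170.7, 142.5], [170.6, 138.4], [170.6, 134.9]]
6 scene [[471.3, 147.5], [475.4, 149.1], [478.8, 150.4]]
```

Both views agree: the ring is about 4.5° short, still clockwise of the mark. I'll correct it before touching the knob.

```bash
python3 -m creep '[{"wx":-3,"wy":0,"wz":0,"tx":0,"ty":0.04,"tz":-0.01,"claw":0},{"wx":-6,"wy":0,"wz":0,"tx":0,"ty":0.088,"tz":-0.022,"claw":0},{"wx":-9,"wy":0,"wz":0,"tx":0,"ty":0.136,"tz":-0.034,"claw":0},{"wx":-12,"wy":0,"wz":0,"tx":0,"ty":0.184,"tz":-0.046,"claw":0},{"wx":-15,"wy":0,"wz":0,"tx":0,"ty":0.232,"tz":-0.058,"claw":0},{"wx":-20,"wy":0,"wz":0,"tx":0,"ty":0.28,"tz":-0.07,"claw":0},{"wx":-20,"wy":0,"wz":0,"tx":0.01,"ty":0.325,"tz":-0.082,"claw":0},{"wx":-20,"wy":0,"wz":0,"tx":0.018,"ty":0.362,"tz":-0.091,"claw":0}]'
python3 - <<'E'
from h import *
goal([.555,.236,.188],np.radians(80))
E
```

```text
clock: 7.7
position: [0.5564, 0.234, 0.2975]
tool_rot: [-2.529, 1.564, -2.721]
force: [1.0, -1.0, -0.6]
grip_width: 0.0852
t 7.7 pos [0.5564 0.234  0.2975] jaw ang 79.0 q [ 0.1   0.58 -0.92  1.56  0.48  1.24  0.48]
shift [ 0.1095  0.0021 -0.0011] turn deg [-1.   -0.32  0.22]
```

```bash
python3 -m creep '[{"wx":0,"wy":0,"wz":0,"tx":0.03,"ty":0.002,"tz":-0.001,"claw":0},{"wx":0,"wy":0,"wz":0,"tx":0.06,"ty":0.002,"tz":-0.001,"claw":0},{"wx":0,"wy":0,"wz":0,"tx":0.085,"ty":0.002,"tz":-0.001,"claw":0},{"wx":0,"wy":0,"wz":0,"tx":0.1,"ty":0.002,"tz":-0.001,"claw":0},{"wx":0,"wy":-0.3,"wz":0.2,"tx":0.108,"ty":0.002,"tz":-0.001,"claw":0},{"wx":0,"wy":-0.3,"wz":0.2,"tx":0.108,"ty":0.002,"tz":-0.001,"claw":0}]'
python3 - <<'E'
from h import *
goal([.555,.236,.188],np.radians(80))
E
```

```text
clock: 8.3
position: [0.5548, 0.2358, 0.1888]
tool_rot: [-2.477, 1.57, -2.669]
force: [-0.1, -0.1, 0.2]
grip_width: 0.0854
t 8.3 pos [0.5548 0.2358 0.1888] jaw ang 79.0 q [ 0.06  0.69 -0.85  1.69  0.59  1.04  0.39]
shift [0.0008 0.0003 0.0002] turn deg [-0.99 -0.06  0.05]
```

Centred, with no contact. Now I'll close, turn 4.5° counter-clockwise, release and rise.

```bash
python3 -m creep '[{"wx":0,"wy":0,"wz":0,"tx":0,"ty":0,"tz":0,"claw":0.2},{"wx":0,"wy":0,"wz":0,"tx":0,"ty":0,"tz":0,"claw":0.4},{"wx":0,"wy":0,"wz":0,"tx":0,"ty":0,"tz":0,"claw":0.5},{"wx":0,"wy":0,"wz":0,"tx":0,"ty":0,"tz":0,"claw":0.5},{"wx":0,"wy":0,"wz":0,"tx":0,"ty":0,"tz":0,"claw":0.5},{"wx":-2.5,"wy":0,"wz":0,"tx":0,"ty":0,"tz":0,"claw":0.5},{"wx":-4.5,"wy":0,"wz":0,"tx":0,"ty":0,"tz":0,"claw":0.5},{"wx":-4.5,"wy":0,"wz":0,"tx":0,"ty":0,"tz":0,"claw":0.5}]' 25
python3 - <<'E'
from h import *
goal([.555,.236,.3],np.radians(80)); print(bot.observe()["moment"])
E
python3 -m creep '[{"wx":0,"wy":0,"wz":0,"tx":0,"ty":0,"tz":0,"claw":0.5},{"wx":0,"wy":0,"wz":0,"tx":0,"ty":0,"tz":0,"claw":0.2},{"wx":0,"wy":0,"wz":0,"tx":0,"ty":0,"tz":0,"claw":0},{"wx":0,"wy":0,"wz":0,"tx":0,"ty":0,"tz":0,"claw":0},{"wx":0,"wy":0,"wz":0,"tx":-0.03,"ty":0,"tz":0,"claw":0},{"wx":0,"wy":0,"wz":0,"tx":-0.075,"ty":0,"tz":0,"claw":0},{"wx":0,"wy":0,"wz":0,"tx":-0.115,"ty":0,"tz":0,"claw":0},{"wx":0,"wy":0,"wz":0,"tx":-0.13,"ty":0,"tz":0,"claw":0}]' 25
python3 - <<'E'
from h import *
goal([.45,-.12,.32],np.radians(60))
E
```

```text
clock: 9.1
position: [0.5552, 0.2359, 0.1901]
tool_rot: [-0.575, 1.571, -0.687]
force: [-2.1, -1.0, 6.4]
grip_width: 0.0634
t 9.1 pos [0.5552 0.2359 0.1901] jaw ang 83.6 q [ 0.07  0.69 -0.87  1.68  0.6   1.05  0.46]
shift [-1.099e-01  0.000e+00 -1.000e-04] turn deg [3.56 0.01 0.01]
[-0.30513327  0.439076    0.10517067]
clock: 9.9
position: [0.5557, 0.2368, 0.324]
tool_rot: [0.497, 1.566, 0.385]
force: [0.6, 0.5, -1.1]
grip_width: 0.0855
t 9.9 pos [0.5557 0.2368 0.324 ] jaw ang 83.6 q [ 0.12  0.56 -0.95  1.53  0.47  1.28  0.56]
shift [ 0.003  -0.3664 -0.065 ] turn deg [23.56  0.2  -0.17]
```

```bash
python3 -m creep '[{"wx":3,"wy":0,"wz":0,"tx":0,"ty":-0.03,"tz":-0.005,"claw":0},{"wx":6,"wy":0,"wz":0,"tx":0,"ty":-0.075,"tz":-0.013,"claw":0},{"wx":9,"wy":0,"wz":0,"tx":0,"ty":-0.12,"tz":-0.021,"claw":0},{"wx":12,"wy":0,"wz":0,"tx":0,"ty":-0.168,"tz":-0.03,"claw":0},{"wx":15,"wy":0,"wz":0,"tx":0,"ty":-0.216,"tz":-0.038,"claw":0},{"wx":18,"wy":0,"wz":0,"tx":0,"ty":-0.264,"tz":-0.047,"claw":0},{"wx":21,"wy":0,"wz":0,"tx":0,"ty":-0.314,"tz":-0.056,"claw":0},{"wx":24,"wy":0,"wz":0,"tx":0,"ty":-0.366,"tz":-0.065,"claw":0}]'
python3 - <<'E'
from h import *
goal([.555,.236,.3],np.radians(70))
for n in("scene","top"): cv2.imwrite(f"pics/{n}6.png",bot.grab_frame(n))
t=cv2.imread("pics/top6.png");s=cv2.imread("pics/scene6.png")
print(t[134:146,164:183].min(2));print(s[144:158,466:482].min(2))
A=np.array([.5549,.2362]); a=np.arctan2(*(MARK-A)[::-1])
vs=[]
for n,x,y in(("scene",430,110),("top",140,105)):
    v=cv2.resize(cv2.imread(f"pics/{n}6.png")[y:y+80,x:x+80],None,fx=5,fy=5,interpolation=cv2.INTER_CUBIC)
    for z in(.167,.195,.231):
        p=proj(n,[[*(A+r*np.array([np.cos(a),np.sin(a)])),z] for r in((.032,.077) if z<.17 else (.015,.032) if z<.2 else (0,.015))])
        p=((p-[x,y]+.5)*5).astype(int); cv2.line(v,tuple(map(int,p[0])),tuple(map(int,p[1])),(0,0,255),1)
    vs.append(v)
cv2.imwrite("pics/c6.png",np.hstack(vs))
E
```

```text
clock: 10.7
position: [0.45, -0.118, 0.323]
tool_rot: [0.798, 1.566, 0.265]
force: [1.5, -1.0, 0.6]
grip_width: 0.0855
t 10.7 pos [ 0.45  -0.118  0.323] jaw ang 59.4 q [ 0.87  0.27 -0.89  1.88  0.24  1.1   0.93]
shift [ 0.0239  0.3581 -0.0898] turn deg [-10.57   0.2   -0.17]
[[234 234 234 235 235 235 234 232 234 235 232 229 230 233 230 229 233 234
  233]
 [236 234 229 222 219 219 224 230 234 237 229 207 205 214 220 224 231 235
  234]
 [224 208 174 151 141 147 189 232 241 241 227 167 142 163 189 206 224 230
  232]
 [157 133  97  67  60  95 176 237 245 243 220 136  79  92 123 148 182 213
  229]
 [ 76  58  37  26  34  87 170 235 246 244 212 124  46  33  49  75 116 164
  201]
 [ 24  25  25  26  33  69 136 202 238 241 201 115  43  22  25  33  57  97
  136]
 [ 34  27  28  30  28  43  81 133 184 208 175 101  40  25  27  28  29  43
   66]
 [ 79  41  27  29  28  27  37  64 107 137 125  76  36  28  30  30  31  28
   31]
 [142  81  41  28  29  30  28  30  46  63  66  45  29  29  31  32  30  29
   28]
 [205 144  83  43  30  30  31  29  28  30  30  25  25  29  33  27  33  28
   33]
 [240 204 136 
[... 387 characters left out ...]
  91  74  67  64 111 185 220]
 [ 62  69  87 102 114 124 130 147 174 157 127  95  79 118 191 223]
 [ 77  89 100 108 119 128 146 195 219 213 194 163 129 137 198 224]
 [111 101  96  89  99 118 151 208 227 231 228 217 195 173 208 225]
 [128 100  82  70  78  94 134 192 222 229 231 229 218 192 212 223]
 [107  85  67  65  67  72 101 140 174 204 222 220 200 181 206 220]
 [ 76  65  63  63  66  70  72  86 111 145 169 181 165 154 179 215]
 [ 66  65  63  66  62  64  63  66  72  87 110 128 137 137 165 211]
 [ 65  64  65  65  66  64  61  64  66  66  81 109 125 144 188 219]
 [ 67  67  63  67  62  63  64  64  61  67  87 115 132 158 206 223]
 [ 67  66  66  65  65  64  63  63  65  75 100 119 144 186 219 223]]
```

View pics/c6.png

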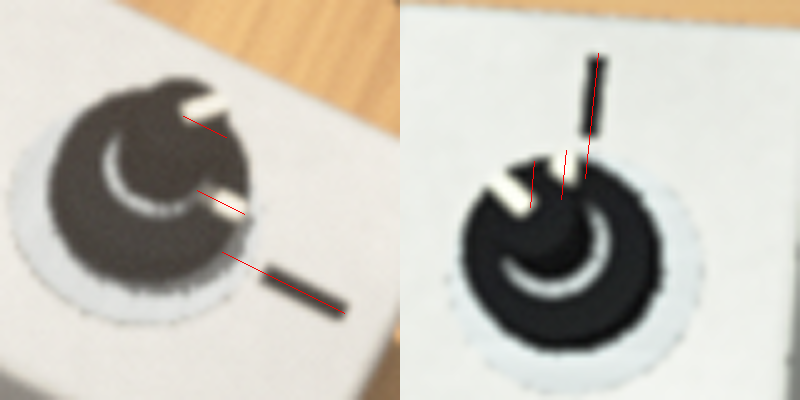

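The ring now lies on the mark line within about 1° in both views: pointer at (172.3,138) against a predicted 172.2 in top, and row 150.4 against 150.3 in scene. Next is the knob angle.

Run:
```python
from h import *
A=np.array([.5549,.2362]); am=np.arctan2(*(MARK-A)[::-1]); print("am",np.degrees(am))
for n,e in(("top",[[164.2,146.2],[157.2,141.2]]),("scene",[[466.1,131.2],[475.1,129]])):
    p=ray(n,e,.231)[:,:2]; d=p[1]-p[0]; q=p.mean(0)-A
    print(n,p.round(4).tolist(),"dir",np.degrees(np.arctan2(d[1],d[0])-am),"centroid",np.degrees(np.arctan2(q[1],q[0])-am),np.hypot(*d),"ends r",np.hypot(*(p-A).T))
```

```text
am -2.6025622024997994
top [[0.5544, 0.2383], [0.5625, 0.2498]] dir 57.54239929685252 centroid 68.1249948399344 0.013988757883628005 ends r [0.0021531  0.01553198]
scene [[0.5538, 0.2388], [0.565, 0.2491]] dir 45.13608234842059 centroid 62.51065881573682 0.015286588087310241 ends r [0.00282824 0.01641871]
```

Run:
```python
from h import *
from scipy.optimize import least_squares
th=np.linspace(0,2*np.pi,181)
for n,(x0,y0,w,h) in {"top":(145,128,60,60),"scene":(432,118,60,60)}.items():
    im=cv2.imread(f"pics/{n}6.png").min(2)
    g=im[y0:y0+h,x0:x0+w]
    def model(A): # convex hull of both rims: extents in px
        p=np.vstack([proj(n,np.c_[A[0]+.032*np.cos(th),A[1]+.032*np.sin(th),0*th+z]) for z in(.173,.195)])
        return p[:,0].min(),p[:,0].max(),p[:,1].min(),p[:,1].max()
    print(n,"A model extents",np.round(model((.5549,.2362)),1),"A2",np.round(model((.555,.238)),1))
    m=cv2.morphologyEx((g<130).astype(np.uint8),cv2.MORPH_CLOSE,np.ones((7,7)))
    k,l,s,c=cv2.connectedComponentsWithStats(m); i=1+np.argmax(s[1:,4]); x,y,ww,hh,_=s[i]
    print("  seen x",x+x0-.5,x+x0+ww-.5,"y",y+y0-.5,y+y0+hh-.5)
```

```text
top A model extents [151.4 193.1 134.5 175.6] A2 [150.3 192.  134.4 175.6]
  seen x 151.5 192.5 y 127.5 175.5
scene A model extents [438.6 480.2 126.6 167. ] A2 [439.1 480.6 125.8 166.2]
  seen x 439.5 479.5 y 125.5 167.5
```

```bash
python3 -m creep '[{"wx":-3,"wy":0,"wz":0,"tx":0,"ty":0.04,"tz":-0.01,"claw":0},{"wx":-6,"wy":0,"wz":0,"tx":0,"ty":0.088,"tz":-0.022,"claw":0},{"wx":-9,"wy":0,"wz":0,"tx":0,"ty":0.136,"tz":-0.034,"claw":0},{"wx":-12,"wy":0,"wz":0,"tx":0,"ty":0.184,"tz":-0.046,"claw":0},{"wx":-15,"wy":0,"wz":0,"tx":0,"ty":0.232,"tz":-0.058,"claw":0},{"wx":-15,"wy":0,"wz":0,"tx":0,"ty":0.28,"tz":-0.07,"claw":0},{"wx":-15,"wy":0.2,"wz":-0.2,"tx":0.01,"ty":0.325,"tz":-0.082,"claw":0},{"wx":-15,"wy":0.2,"wz":-0.2,"tx":0.024,"ty":0.358,"tz":-0.09,"claw":0}]'
python3 - <<'E'
from h import *
goal([.555,.2365,.217],np.radians(75))
E
```

```text
clock: 11.6
position: [0.5568, 0.2341, 0.2983]
tool_rot: [-2.137, 1.569, -2.416]
force: [0.5, -0.9, 0.5]
grip_width: 0.0856
t 11.6 pos [0.5568 0.2341 0.2983] jaw ang 74.0 q [ 0.1   0.58 -0.92  1.57  0.48  1.24  0.4 ]
shift [ 0.0813  0.002  -0.0023] turn deg [-0.96 -0.06  0.1 ]
```

```bash
python3 -m creep '[{"wx":0,"wy":0,"wz":0,"tx":0.025,"ty":0.002,"tz":-0.002,"claw":0},{"wx":0,"wy":0,"wz":0,"tx":0.05,"ty":0.002,"tz":-0.002,"claw":0.1},{"wx":0,"wy":0,"wz":0,"tx":0.07,"ty":0.002,"tz":-0.002,"claw":0.2},{"wx":0,"wy":0,"wz":0,"tx":0.081,"ty":0.002,"tz":-0.002,"claw":0.3},{"wx":0,"wy":0,"wz":0,"tx":0.081,"ty":0.002,"tz":-0.002,"claw":0.3},{"wx":0,"wy":0,"wz":0,"tx":0.081,"ty":0.002,"tz":-0.002,"claw":0.3}]' 20
python3 - <<'E'
from h import *
goal([.555,.2365,.217],np.radians(75)); print(bot.observe()["force"],bot.observe()["grip_width"])
E
```

```text
clock: 12.2
position: [0.5555, 0.2367, 0.218]
tool_rot: [-2.107, 1.57, -2.386]
force: [0.4, 0.7, 0.5]
grip_width: 0.0597
t 12.2 pos [0.5555 0.2367 0.218 ] jaw ang 74.0 q [ 0.07  0.66 -0.87  1.66  0.55  1.09  0.33]
shift [ 0.001  -0.0003 -0.0005] turn deg [-0.97 -0.04  0.06]
[0.40759776 0.71678342 0.48447389] 0.059693566186916715
```

```bash
python3 -m creep '[{"wx":0,"wy":0,"wz":0,"tx":0,"ty":0,"tz":-0.0005,"claw":0.5},{"wx":0,"wy":0,"wz":0,"tx":0,"ty":0,"tz":-0.0005,"claw":0.65},{"wx":0,"wy":0,"wz":0,"tx":0,"ty":0,"tz":-0.0005,"claw":0.8},{"wx":0,"wy":0,"wz":0,"tx":0,"ty":0,"tz":-0.0005,"claw":0.8},{"wx":0,"wy":0,"wz":0,"tx":0,"ty":0,"tz":-0.0005,"claw":0.8},{"wx":0,"wy":0,"wz":0,"tx":0,"ty":0,"tz":-0.0005,"claw":0.8}]' 20
python3 - <<'E'
from h import *
goal([.555,.2365,.217],np.radians(25))
cv2.imwrite("pics/scene7.png",bot.grab_frame("scene"))
cv2.imwrite("pics/c7.png",cv2.resize(cv2.imread("pics/scene7.png")[80:200,400:520],None,fx=4,fy=4,interpolation=cv2.INTER_CUBIC))
E
```

```text
clock: 12.8
position: [0.5552, 0.2359, 0.219]
tool_rot: [-1.433, 1.568, -1.713]
force: [-4.4, -8.2, 11.1]
grip_width: 0.0293
t 12.8 pos [0.5552 0.2359 0.219 ] jaw ang 74.0 q [ 0.07  0.65 -0.87  1.66  0.55  1.1   0.33]
shift [ 0.002   0.0006 -0.0003] turn deg [48.98  0.08  0.13]
```

View pics/c7.png

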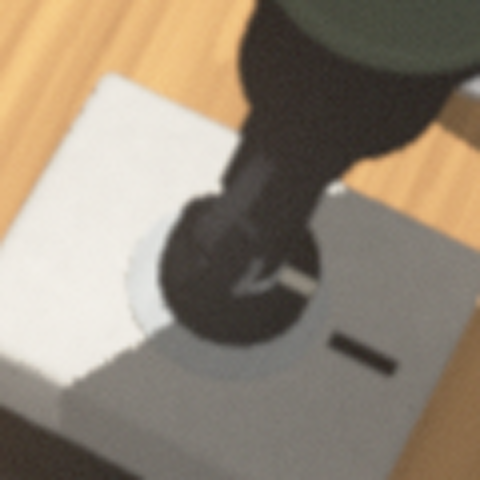

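```bash
python3 -m creep '[{"wx":0,"wy":0,"wz":0,"tx":-0.0015,"ty":0,"tz":0,"claw":0.8},{"wx":6,"wy":0,"wz":0,"tx":-0.0015,"ty":0,"tz":0,"claw":0.8},{"wx":14,"wy":0,"wz":0,"tx":-0.0015,"ty":0,"tz":0,"claw":0.8},{"wx":22,"wy":0,"wz":0,"tx":-0.0015,"ty":0,"tz":0,"claw":0.8},{"wx":30,"wy":0,"wz":0,"tx":-0.0015,"ty":0,"tz":0,"claw":0.8},{"wx":38,"wy":0,"wz":0,"tx":-0.0015,"ty":0,"tz":0,"claw":0.8},{"wx":46,"wy":0,"wz":0,"tx":-0.0015,"ty":0,"tz":0,"claw":0.8},{"wx":50,"wy":0,"wz":0,"tx":-0.0015,"ty":0,"tz":0,"claw":0.8}]' 20
python3 - <<'E'
from h import *
goal([.555,.2365,.217],np.radians(25))
E
python3 -m creep '[{"wx":0,"wy":0,"wz":0,"tx":0,"ty":0,"tz":0,"claw":0.8},{"wx":0,"wy":0,"wz":0,"tx":0,"ty":0,"tz":0,"claw":0.5},{"wx":0,"wy":0,"wz":0,"tx":0,"ty":0,"tz":0,"claw":0.3},{"wx":0,"wy":0,"wz":0,"tx":0,"ty":0,"tz":0,"claw":0.1},{"wx":0,"wy":0,"wz":0,"tx":-0.02,"ty":0,"tz":0,"claw":0},{"wx":0,"wy":0,"wz":0,"tx":-0.06,"ty":0,"tz":0,"claw":0},{"wx":0,"wy":0,"wz":0,"tx":-0.095,"ty":0,"tz":0,"claw":0},{"wx":0,"wy":0,"wz":0,"tx":-0.1,"ty":0,"tz":0,"claw":0}]' 20
python3 - <<'E'
from h import *
goal([.45,-.12,.32],np.radians(35))
E
```

```text
clock: 13.65
position: [0.5543, 0.2351, 0.2201]
tool_rot: [-0.894, 1.566, -2.052]
force: [-3.2, -3.3, -8.2]
grip_width: 0.0289
t 13.65 pos [0.5543 0.2351 0.2201] jaw ang 23.7 q [-0.05  0.59 -0.67  1.66  0.42  1.04 -0.44]
shift [ 0.003   0.0012 -0.001 ] turn deg [-1.34  0.17  0.22]
clock: 14.45
position: [0.5556, 0.2365, 0.3243]
tool_rot: [0.598, 1.567, -0.559]
force: [-0.2, -0.2, -0.5]
grip_width: 0.0855
t 14.45 pos [0.5556 0.2365 0.3243] jaw ang 23.7 q [-0.02  0.49 -0.71  1.54  0.34  1.23 -0.37]
shift [ 0.0047 -0.2399  0.284 ] turn deg [-11.31   0.17  -0.09]
```

```bash
python3 -m creep '[{"wx":-2,"wy":0,"wz":0,"tx":0,"ty":-0.02,"tz":0.024,"claw":0},{"wx":-4,"wy":0,"wz":0,"tx":0,"ty":-0.05,"tz":0.059,"claw":0},{"wx":-6,"wy":0,"wz":0,"tx":0,"ty":-0.081,"tz":0.096,"claw":0},{"wx":-8,"wy":0,"wz":0,"tx":0,"ty":-0.112,"tz":0.133,"claw":0},{"wx":-10,"wy":0,"wz":0,"tx":0,"ty":-0.143,"tz":0.17,"claw":0},{"wx":-11,"wy":0,"wz":0,"tx":0,"ty":-0.175,"tz":0.207,"claw":0},{"wx":-11,"wy":0,"wz":0,"tx":0,"ty":-0.207,"tz":0.245,"claw":0},{"wx":-11,"wy":0,"wz":0,"tx":0,"ty":-0.24,"tz":0.284,"claw":0}]'
python3 - <<'E'
from h import *
goal([.555,.2365,.3],np.radians(60))
for n in("scene","top"): cv2.imwrite(f"pics/{n}8.png",bot.grab_frame(n))
t=cv2.imread("pics/top8.png");s=cv2.imread("pics/scene8.png")
print("top");print(t[130:146,160:181].min(2));print("scene");print(s[124:140,460:480].min(2));print(s[146:155,472:478].min(2))
A=np.array([.555,.2365]); a=np.arctan2(*(MARK-A)[::-1])
for d in (-5,0,5):
  for n in("top","scene"): print(d,n,[proj(n,[*(A+r*np.array([np.cos(a+np.radians(d)),np.sin(a+np.radians(d))])),.231]).round(1)[0].tolist() for r in(0,.008,.015)])
vs=[]
for n,x,y in(("scene",430,110),("top",140,105)):
    v=cv2.resize(cv2.imread(f"pics/{n}8.png")[y:y+80,x:x+80],None,fx=5,fy=5,interpolation=cv2.INTER_CUBIC)
    for z in(.167,.195,.231):
        p=proj(n,[[*(A+r*np.array([np.cos(a),np.sin(a)])),z] for r in((.032,.077) if z<.17 else (.015,.032) if z<.2 else (0,.015))])
        p=((p-[x,y]+.5)*5).astype(int); cv2.line(v,tuple(map(int,p[0])),tuple(map(int,p[1])),(0,0,255),1)
    vs.append(v)
cv2.imwrite("pics/c8.png",np.hstack(vs))
E
```

```text
clock: 15.25
position: [0.4493, -0.1208, 0.3247]
tool_rot: [0.394, 1.567, -0.571]
force: [1.7, -0.6, 0.4]
grip_width: 0.0855
t 15.25 pos [ 0.4493 -0.1208  0.3247] jaw ang 34.7 q [ 0.72  0.23 -0.7   1.88  0.17  1.09  0.57]
shift [ 0.0243  0.2904 -0.2335] turn deg [-25.27   0.23  -0.04]
top
[[233 233 233 234 234 234 234 233 232 231 232 231 231 231 228 192 112  37
   39 109 188]
 [233 233 233 234 234 233 233 233 232 232 231 231 231 231 228 194 119  60
   62 122 196]
 [233 234 234 233 234 233 233 232 232 232 232 232 231 232 231 216 169 141
  140 171 217]
 [234 234 234 234 233 234 234 234 233 233 234 233 233 234 234 231 224 218
  216 222 231]
 [234 233 234 234 234 234 233 234 235 235 233 232 233 235 232 229 230 233
  231 229 232]
 [234 233 234 234 234 231 224 219 217 218 224 231 234 237 229 207 204 214
  221 224 230]
 [234 234 231 227 226 221 189 159 143 144 188 231 241 241 227 167 143 163
  190 206 224]
 [233 226 204 185 199 212 197 165 113 100 173 236 245 243 220 137  78  92
  123 150 182]
 [218 172 130 130 187 231 237 218 148 102 166 234 246 243 212 123  47  34
   50  75 117]
 [168 105
[... 1863 characters left out ...]
2 145 157 121  86 104
  167 209]
 [ 62  62  63  66  67  62  64  65  63  61  59  65  75  96 106  86  71  84
  144 198]]
[[ 80  67  63  57  60  63]
 [106  93  84  76  70  63]
 [125 134 137 137 122  95]
 [159 190 203 208 195 163]
 [190 219 228 230 226 216]
 [166 200 221 228 230 228]
 [112 144 177 204 221 222]
 [ 75  89 114 145 169 179]
 [ 64  65  75  87 108 129]]
-5 top [[165.4, 145.9], [166.3, 141.1], [167.2, 136.9]]
-5 scene [[466.3, 132.6], [470.6, 135.2], [474.5, 137.5]]
0 top [[165.4, 145.9], [165.9, 141.0], [166.4, 136.8]]
0 scene [[466.3, 132.6], [470.8, 134.9], [474.9, 136.8]]
5 top [[165.4, 145.9], [165.5, 141.0], [165.5, 136.8]]
5 scene [[466.3, 132.6], [471.0, 134.5], [475.2, 136.2]]
```

View pics/c8.png

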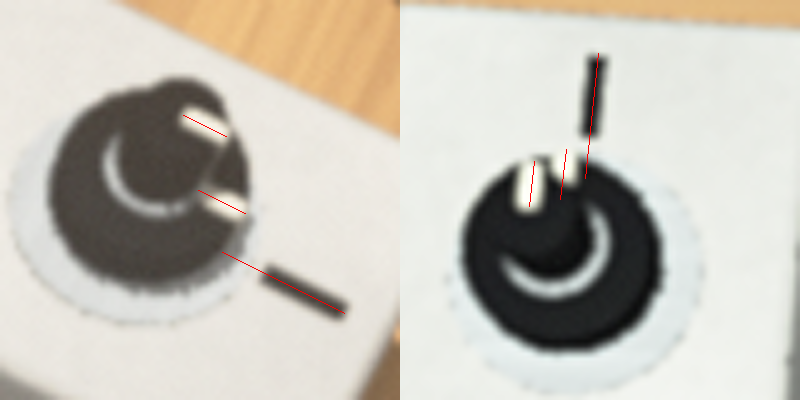

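The knob pointer at (165.5,141) in top lies along the mark line, about +1° (scene suggests about +2°). The ring pointer at (172.3,138) hasn't moved. The gripper is open and well clear, so I'll check the hot plate knob against the first image and then hand in.

Run:
```python
from h import *
a=cv2.imread("pics/scene0.png")[370:405,262:300].astype(int);b=cv2.imread("pics/scene8.png")[370:405,262:300].astype(int)
print("plate knob mean diff",abs(a-b).mean(), [np.argwhere(x.min(2)>170)[:, ::-1].mean(0).round(1).tolist() for x in(a[8:30,8:32],b[8:30,8:32])], bot.observe()["force"].round(1))
print(bot.job_done())
```

```text
plate knob mean diff 6.076441102756892 [[14.9, 13.7], [14.6, 13.6]] [ 0.6  1.  -0.6]
the job is handed in; nothing more can be done
None
```

The ring and the knob on the white grinder are both back at the mark, set in the order you asked. I handed the job in after about 15 s of the 48 s, with the gripper open and about 0.37 m away. No verdict was reported.

- **Ring:** I turned it about 61° counter-clockwise. Checking from both cameras showed it about 4.5° short, so I turned it that much more. The last check put it within about 1° of the mark, and it hadn't moved after I turned the knob.
- **Knob:** I turned it about 50° clockwise in one go. The last check read about +1° in the top view and +2° to +4° in the scene view. The two views disagree slightly, mostly because the dial's axis is only known to about 1 mm.
- **Hot plate knob:** I never went near it, and its pointer moved less than half a pixel between the first and last pictures.
- **Forces:** The highest outside force I read was about 15 N, while closing on the dial. That is well under the limits, but I only checked at the end of each move.

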